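# Put the cake scraper and tart tamper back in the tool block

## Robot

A 6-joint arm with a two-finger parallel gripper is mounted at the origin on the work surface. World frame = base frame: x ahead of the robot, y to its left, z up, the work surface at z = 0. Lengths are in m, angles in degrees, forces in N, time in s.
With the tool pointing down it reaches from about 0.25 to 0.725 m from the base axis. Payload 9.7 kg.
Tool frame: the origin (TCP) lies between the finger pads; the fingertips stand 19 mm ahead of it and the grasp point (between the pads) is the TCP; z points along the fingers, y is the line along which they close (so a half turn about z gives the same grasp; the last joint's range is limited). The gripper opens to 85 mm and grips with 20 to 120 N. Pads are 22 mm wide; open, the fingers measure 114 mm over their backs; the gripper's body (76 mm by 85 mm) begins 54 mm behind the grasp point. The pads swing forward as they close: fully open they stand 13 mm farther back than shut.
Start: joints at [-70.073, 4.979, 10.078, 95.1, 0, 90], TCP at [0.187, -0.517, 0.25] pointing down, gripper open.
Joint ranges: [-179.16, 179.16], [-48.56, 103.87], [-65.8, 70.77], [-126.05, 130.52], [-82.76, 87.17], [-180, 180]. Speed limits (degrees/s): [127.2, 127.2, 147.25, 180, 180, 180].

## Interface

Orientations are given as [roll, pitch, yaw] about the fixed x, y, z axes, in that order (R = Rz(yaw) Ry(pitch) Rx(roll)).
In Python, from workcell import bot gives the robot as it stands. The module is installed in compiled form; this text tells all that it offers.
- The arm moves only by the shell command python3 -m crank 'ROWS' [OPENING] [FORCE]. ROWS is JSON, a list that holds one entry, the list of rows, each a list of 6 numbers: the shift along the world's x, y, z as a fraction of full scale, then the turn, a rotation vector about the world's x, y, z as a fraction of full scale. In form: [[[x, y, z, wx, wy, wz], ...]]. A call has 1 to 20 rows; each row shifts and turns the commanded pose from where the row before left it; what a row does not reach is not made up. Full scale, the value 1, is 20 mm for a shift and 0.12 rad for a turn. A row lasts 1/12 s, in which the tool goes at most 41.7 mm and 7.16 degrees, less where a joint would pass 70% of its speed; a pose out of reach is approached as far as the arm can. A call with a number of a shift or a turn outside -1 to 1 is refused whole. A call with a gripper value outside its range is refused whole. OPENING is the opening, from 0 (shut) to 1 (fully open), set as the call begins (- or left out, the last holds). The fingers move at their own pace and stop on an object; FORCE is the grip in N (left out, the last holds). Time passes only in rows, so rows that do not move let the fingers close. It gives the time, the measured TCP pose, the force, the opening and the grip force at its end, in the units of the state.
- bot.get_obs(): the state, without advancing time (a new reading comes with each control period).
- bot.camera(name): name is "scene" or "side" or "wrist"; returns the picture (480x640x3 uint8, red, green, blue); there is no depth.
- bot.camera_model(name): a dict with "vertical_fov" (degrees; the focal length in pixels is half the picture's height over the tangent of half this angle, whatever the lens; pixels are square), "cx", "cy" (the principal point, pixels), "k1" (the pictures are not rectified: a ray, as slopes to the right and down, at radius r is drawn at 1 + k1 r^2 times it, then the intrinsics apply), "R" (3x3) and "t" (3): a world point X has camera coordinates R X + t. Camera axes: x right, y down, z forward; pixel columns grow to the right and rows downward; lengths in m; the calibration is good to about 2 mm. A picture is of the moment at which its call begins: read the wrist's pose just before it. camera_model takes no time and is no camera call; for the wrist camera it gives the pose at the moment of the call.
- bot.job_done(): hands the job in; it is judged then, once.
The state is a dict: "time": time; "q": joint angles; "qd": joint speeds; "joint_efforts": joint torques, N m; "ee_pos": TCP position; "tcp_rot": TCP orientation; "wrist_force": force on the tool from outside, world axes, zero at the start; "torque": the same for the moment, N m; "opening": finger opening in m; "grasp_force": force on a finger pad.
Only numpy, scipy, OpenCV 4.12 (cv2) and the standard library are available. Lean on these libraries where they do the work, as an engineer would, in place of code of your own. Each camera call takes 0.05 s, during which the arm holds its last target. There are 200 camera calls.

## Task

Tidy the dessert end of the banquet table: take the cake scraper that hangs across the steel pan and slide its blade fully home into the long slot of the wooden tool block, and stand the wooden tart tamper, foot down, fully home in the round bore of the same block. Lower both in gently, do not drop them, and leave everything else on the table standing where it is.

Things in the scene. Friction and masses are not known exactly. Their poses are not given: they have to be found in the camera images.
- block: Fixed mid-brown wooden tool block, 130 (x) x 190 (y) x 90 mm high; origin at the centre of its underside, z up. In its top it has one long slot (parallel to y) and one round bore. A cake knife stays parked in it: its black handle, 26 x 18 mm, stands at x 0, y +68 mm and rises to 180 mm above the table.
- slot (a point): Centre of the slot's mouth in the block's top face (90 mm above the table), at x -25, y -30 mm on the block; the slot is 98 mm long along the block's y, 7 mm wide along its x, 80 mm deep straight down, lightly chamfered.
- bore (a point): Centre of the bore's mouth in the block's top face, at x +30, y -30 mm on the block, 55 mm beside the slot; 37 mm in diameter, 50 mm deep. A tamper standing in it rises 100 mm above the block, so it is in the way of a gripper working at the slot.
- pan: Fixed open steel pan, 176 (x) x 108 (y) x 100 mm high, walls 3 mm; origin at the centre of its underside.
- scraper: Loose cake scraper, 0.22 kg. Origin: centre of the handle's underside, z up. Handle: dark wood bar 124 (y) x 24 (x) x 36 mm (z 0 to 36). Blade: steel, 90 mm wide (y), 3 thick (x), z 0 to -75. It starts with the handle lying across the pan's two long rims (origin at height 100), blade hanging inside. Fully home, the handle's underside rests on the block's top; either way round.
- tamper: Loose pale wooden tart tamper standing upright on the table, 150 mm tall, 0.16 kg, round. Origin at the centre of its underside, z up. Foot 34 mm in diameter up to z 55, waist 24 mm from z 66 to 108, head 40 mm in diameter from z 118 to 150 (only the foot fits the bore).
- goblet: Loose stemmed glass, a bystander: 72 mm across, 160 mm tall; origin at the centre of its underside.
- votive: Loose glass candle holder with unlit white candle, a bystander: 68 mm across, 95 mm tall; origin at the centre of its underside.
- goblet2: Second loose stemmed glass like the first, a bystander at the far left.
- ramekin: Loose white bowl, a bystander: 84 mm across, 45 mm tall; origin at the centre of its underside.
- cup: Loose white mug, a bystander at the right: 80 mm across, 80 mm tall; origin at the centre of its underside.
- spoon: Loose steel spoon lying on the table at the near right, a bystander.
Mind the look-alikes: they are no part of the job. What is meant by the scraper is not pink, and is the larger of those in its own colour.

How it is judged:
By the outcome, as a careful person would: the job done as asked, in the order asked, and still so for the second after the job is handed in, with the robot touching nothing.
It also fails if it takes over 69 s, if anything falls off the work surface, if the arm or the gripper's body presses on something with over 40 N, if the wrist force passes 120 N, or if a joint passes its speed limit or range.

## Working session

There is one attempt and no reset: what is moved stays moved. The work goes in short steps, Python scripts to look and compute and a shell command to move; the robot and the scene stay as the last step left them, time stands still between calls to the robot, and variables do not carry over. Pictures are saved under pics/ and viewed, at most 10 in all, crops included, and the job is handed in when it is done.

```bash
mkdir -p pics; cat > h.py <<'E'
import numpy as np, cv2
from workcell import bot
def K(m):
    f=240/np.tan(np.radians(m["vertical_fov"]/2)); return f
def ray(m,u,v):
    f=K(m); d=np.array([(u-m["cx"])/f,(v-m["cy"])/f]); p=d.copy()
    for _ in range(30): p=d/(1+m["k1"]*(p@p))
    R=np.array(m["R"]);t=np.array(m["t"])
    return -R.T@t, R.T@np.array([p[0],p[1],1])
def atz(m,u,v,z):
    o,d=ray(m,u,v); return o+d*(z-o[2])/d[2]
def proj(m,X):
    c=np.array(m["R"])@np.array(X)+np.array(m["t"]); p=c[:2]/c[2]; p=p*(1+m["k1"]*(p@p)); return p*K(m)+[m["cx"],m["cy"]]
def snap(n,fn,save=True):
    im=bot.camera(n); cv2.imwrite(fn,im[:,:,::-1]); return im
E
python3 - <<'E'
from h import *
for n in("scene","side"):
    snap(n,f"pics/{n}0.png"); m=bot.camera_model(n); print(n,{k:np.round(v,3).tolist() for k,v in m.items()})
    o,_=ray(m,0,0);print(o)
o=bot.get_obs();print(o)
E
```

```text
scene {'vertical_fov': 49.165, 'cx': 320.204, 'cy': 240.131, 'k1': -0.011, 'R': [[0.693, 0.721, 0.018], [0.46, -0.422, -0.782], [-0.556, 0.55, -0.623]], 't': [-0.321, -0.168, 1.495]}
[ 1.13048782 -0.66170699  0.8059629 ]
side {'vertical_fov': 52.274, 'cx': 319.405, 'cy': 239.3, 'k1': -0.131, 'R': [[-0.878, -0.479, -0.01], [-0.316, 0.594, -0.74], [0.361, -0.646, -0.673]], 't': [0.455, 0.229, 0.893]}
[0.14963415 0.65893318 0.77432451]
{'time': 0.1, 'q': array([-7.00734033e+01,  5.00988434e+00,  1.00392147e+01,  9.50994252e+01,
       -1.10858925e-03,  9.00006296e+01]), 'qd': array([-0.00528473, -0.14466905,  0.17111654,  0.01617324,  0.03810864,
        0.01918878]), 'joint_efforts': array([ 1.41115746e-03, -5.21562159e+01,  4.65651584e+01,  1.60175812e-02,
        1.26247753e-05, -2.34616448e-05]), 'ee_pos': array([ 0.18738337, -0.51690614,  0.24963735]), 'tcp_rot': array([-1.79929905e+02,  1.10935866e-03,  1.99259685e+01]), 'wrist_force': array([ 0.77823722,  1.3741409 , -0.32745627]), 'torque': array([ 0.01603826,  0.00663821, -0.00439487]), 'grasp_force': 0.0, 'opening': 0.08542256608503118}
```

View pics/scene0.png

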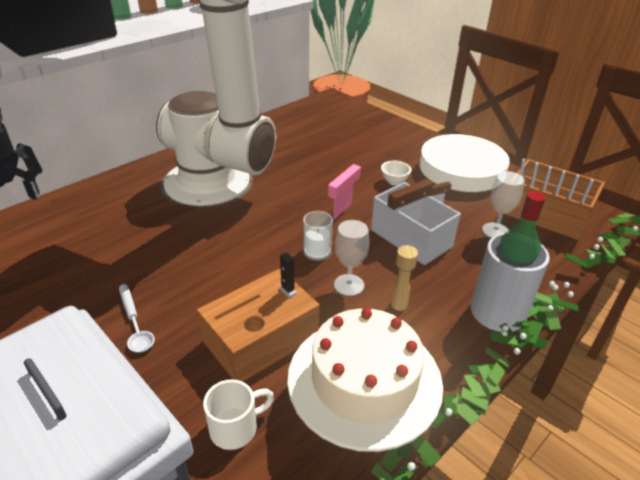

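View pics/side0.png

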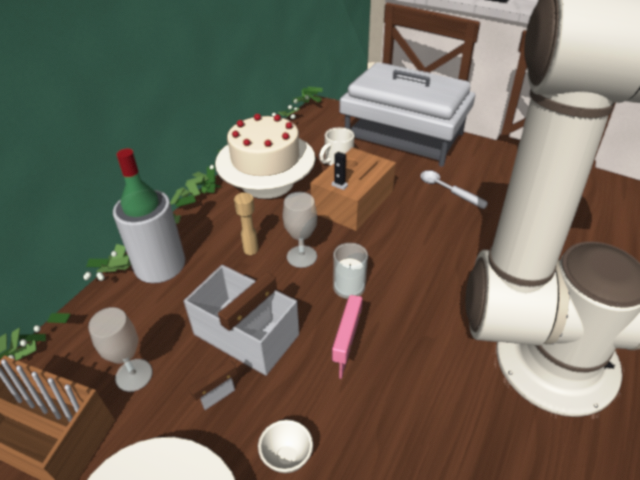

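The scene view shows the block at (258,325), tamper (403,280), pan (415,222), goblet (351,255), votive (318,237), mug (232,412). Candidates for the scraper are:
- the dark bar across the pan, at side (248,303)
- the pink one at side (347,330)
- a small dark item at side (217,392)

By the description I choose the dark bar across the pan. I'll check it in a close crop.

```bash
python3 - <<'E'
import cv2,numpy as np
a=cv2.imread("pics/side0.png")[225:415,170:370];b=cv2.imread("pics/scene0.png")[150:310,320:480]
c=cv2.imread("pics/scene0.png")[240:380,190:430]; d=cv2.imread("pics/side0.png")[130:280,220:410]
r=lambda i,w,h:cv2.resize(i,(w,h),interpolation=cv2.INTER_CUBIC)
cv2.imwrite("pics/c1.png",r(a,600,570)); cv2.imwrite("pics/c2.png",r(c,720,420)); cv2.imwrite("pics/c3.png",r(b,560,560)); 
E
```

```text
(no output)
```

View pics/c1.png

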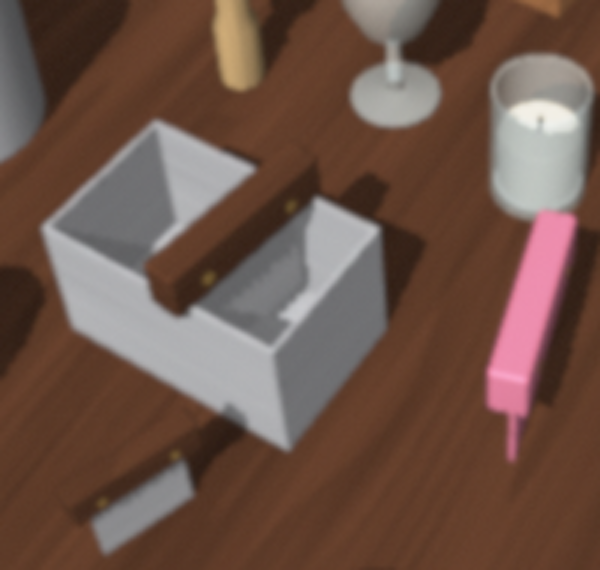

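View pics/c2.png

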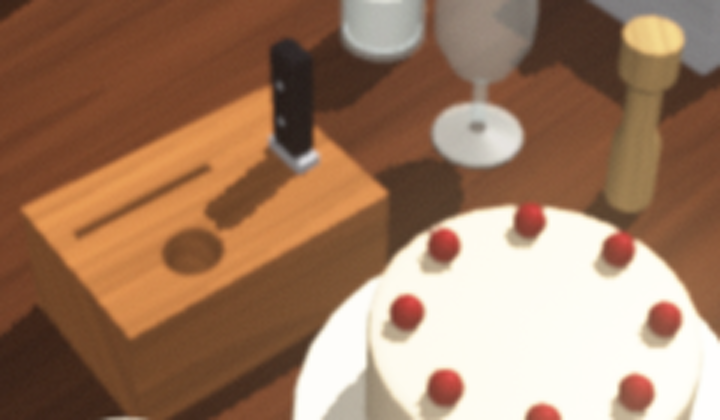

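View pics/c3.png

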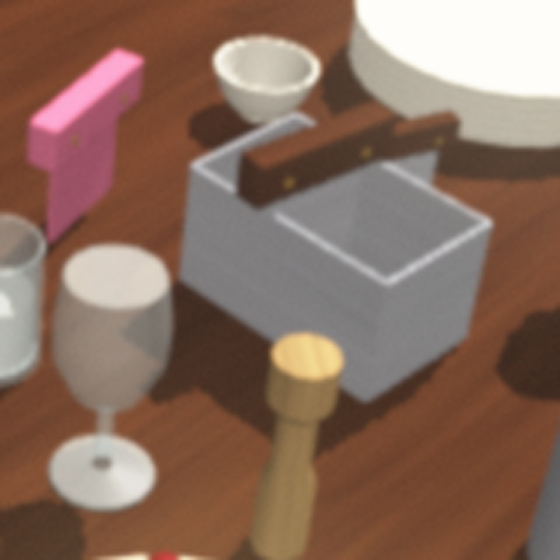

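The crops confirm the choice: the larger dark handle lies across the pan. The small dark one stands behind the pan, and the pink one stands beside it. In crop c2 the slot ends are at (77,235) and (209,168), and the bore is at (193,250).

```bash
python3 - <<'E'
from h import *
S=bot.camera_model("scene");D=bot.camera_model("side")
c1=lambda u,v,z:atz(D,170+(u+.5)/3-.5,225+(v+.5)/3-.5,z)
c2=lambda u,v,z:atz(S,190+u/3-.33,240+v/3-.33,z)
c3=lambda u,v,z:atz(S,320+u/3.5-.36,150+v/3.5-.36,z)
P=lambda n,x:print(n,np.round(x[:2]*1000,1))
s1=c2(77,235,.09);s2=c2(209,168,.09);P("s1",s1);P("s2",s2);P("slotc",(s1+s2)/2);print("len",np.linalg.norm(s1-s2),"ang",np.degrees(np.arctan2(*(s2-s1)[1::-1])))
P("bore",c2(193,250,.09))
B=[c2(*p,.09) for p in((22,210),(132,338),(387,192),(265,88))]
for b in B:P("blk",b)
P("blkc",sum(B)/4);print([np.linalg.norm(B[i]-B[i-1]).round(4) for i in range(4)])
R=[c1(*p,.1) for p in((157,122),(43,228),(275,350),(381,230))]
for b in R:P("pan",b)
P("panc",sum(R)/4);print([np.linalg.norm(R[i]-R[i-1]).round(4) for i in range(4)])
for p in((147,268),(182,284),(318,160),(283,143)):P("hand side",c1(*p,.136))
for p in((243,158),(258,172),(395,118),(375,105)):P("hand scene",c3(*p,.136))
P("tamp top scene",c2(652,40,.15));P("tamp top3",c3(307,357,.15));P("tamp top side",atz(D,244,199,.15))
P("tamp foot front scene",c2(630,208,0));P("tamp foot side",c1(243,88,0))
P("gob foot",c2(479,133,0));P("gob side",c1(396,93,0));P("vot side",atz(D,350,258,.095));P("vot scene",atz(S,318,220,.095))
P("knife",c2(291,50,.18));P("pink top",c1(555,215,.1));P("pink low",c1(510,375,.1))
P("small",c1(130,480,.05))
E
```

```text
s1 [ 527.2 -331.2]
s2 [ 536.5 -235.5]
slotc [ 531.8 -283.4]
len 0.09610288406324856 ang 84.45134738473833
bore [ 585.1 -286.9]
blk [ 486.6 -344. ]
blk [ 614.6 -354.4]
blk [ 629.7 -166.5]
blk [ 502.  -159.3]
blkc [ 558.2 -256.1]
[np.float64(0.1854), np.float64(0.1284), np.float64(0.1886), np.float64(0.128)]
pan [642.9 166.8]
pan [649.8 273.8]
pan [475.2 280.7]
pan [467.7 176.5]
panc [558.9 224.5]
[np.float64(0.1755), np.float64(0.1072), np.float64(0.1747), np.float64(0.1045)]
hand side [551.9 288.8]
hand side [527.8 288.5]
hand side [511.7 173. ]
hand side [537.9 171.1]
hand scene [519.5 162.8]
hand scene [536.8 157.4]
hand scene [557.6 277.8]
hand scene [538.2 281.1]
tamp top scene [689.5  14.1]
tamp top3 [687.3  17.9]
tamp top side [684.6  23.2]
tamp foot front scene [695.3  11.1]
tamp foot side [679.8  33. ]
gob foot [569.2 -11.7]
gob side [573.9 -17.3]
vot side [434.   26.4]
vot scene [439.9  12.8]
knife [ 565.1 -188.1]
pink top [380.6 116.5]
pink low [351.9 233.2]
small [521.8 367.4]
```

```bash
python3 -m crank '[[[0,0.5,1,0,0,1],[0,0.5,1,0,0,1],[0.5,0.5,1,0,0,1],[1,0.7,0,0,0,1],[1,0.7,0,0,0,1],[1,0.7,0,0,0,1],[1,0.7,0,0,0,1],[1,0.7,0,0,0,1],[1,0.7,0,0,0,1],[1,0.7,0,0,0,0.5],[1,0.7,0,0,0,0],[1,0.7,0,0,0,0],[1,0.7,0,0,0,0],[1,0.7,0,0,0,0],[1,0.7,0,0,0,0],[1,0.7,0,0,0,0],[1,0.7,0,0,0,0],[0,0,0,0,0,0],[0,0,0,0,0,0],[0,0,0,0,0,0]]]' 1 60
python3 - <<'E'
from h import *
m=bot.camera_model("wrist"); snap("wrist","pics/w0.png"); np.savez("w0.npz",**m); o,d=ray(m,320,240); print(o,d,m["k1"],m["vertical_fov"])
E
```

```text
time: 1.77
ee_pos: [0.4772, -0.2912, 0.31]
tcp_rot: [-180.0, -0.0, 85.3]
wrist_force: [-1.2, 0.2, 0.4]
opening: 0.0855
grasp_force: 0.0
[ 0.4824504  -0.21968101  0.43331942] [-0.02754154 -0.28144627 -0.95918901] -0.044620872854233495 69.83497709500682
```

View pics/w0.png

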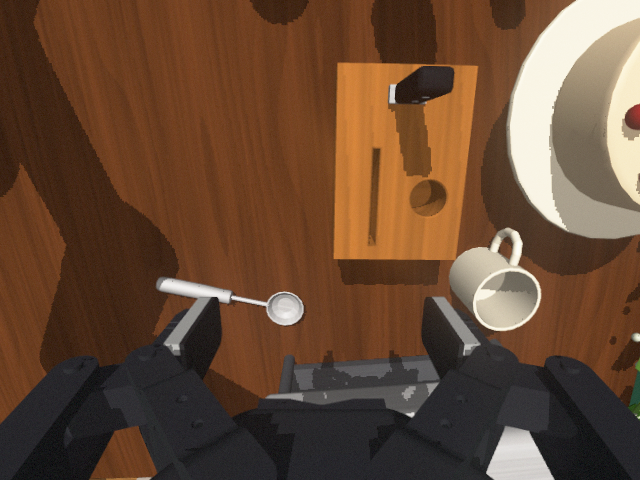

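The wrist view shows the block top clearly: corners (337,63), (477,66), (457,261), (334,259); slot from (376,148) to (372,244); bore at (428,198).

```bash
python3 - <<'E'
from h import *
from scipy.optimize import least_squares
m=dict(np.load("w0.npz"))
loc=[(-65,95),(65,95),(65,-95),(-65,-95),(-25,19),(-25,-79),(30,-30)]
px=[(337,63),(477,66),(457.5,261),(334,259),(376,147.5),(372,244.5),(428,198)]
def f(p):
    c,s=np.cos(p[2]),np.sin(p[2])
    return np.concatenate([proj(m,[p[0]+(c*x-s*y)/1e3,p[1]+(s*x+c*y)/1e3,.09])-u for (x,y),u in zip(loc,px)])
r=least_squares(f,[.558,-.256,-.08],loss="soft_l1",x_scale=[.01,.01,.01]);p=r.x
print(p[:2],np.degrees(p[2]));print(f(p).reshape(-1,2).round(1).tolist())
c,s=np.cos(p[2]),np.sin(p[2])
for x,y in((-25,-30),(30,-30)):print((p[:2]*1e3+[c*x-s*y,s*x+c*y]).round(1))
for u in px: print(u,(atz(m,*u,.09)[:2]*1e3).round(1))
E
```

```text
[ 0.55829025 -0.25370722] -5.008771404625009
[[-0.4, -0.2], [0.3, -0.8], [-2.0, -1.4], [-0.3, 0.2], [0.6, 0.8], [0.1, 0.4], [0.6, 0.8]]
[ 530.8 -281.4]
[ 585.6 -286.2]
(337, 63) [ 502.1 -153.6]
(477, 66) [ 631.  -165.4]
(457.5, 261) [ 616.9 -355.8]
(334, 259) [ 485.6 -342.5]
(376, 147.5) [ 534.4 -231.8]
(372, 244.5) [ 526.4 -329.8]
(428, 198) [ 585.  -285.3]
```

```bash
python3 -m crank '[[[0.2,1,0,0,0,0],[0.2,1,0,0,0,0],[0.2,1,0,0,0,0],[0.2,1,0,0,0,0],[0.2,1,0,0,0,0],[0.2,1,0,0,0,0],[0.2,1,0,0,0,0],[0.2,1,0,0,0,0],[0.2,1,0,0,0,0],[0.2,1,0,0,0,0],[0.2,1,0,0,0,0],[0.2,1,0,0,0,0],[0.1,1,0,0,0,0],[0,1,0,0,0,0],[0,1,0,0,0,0],[0,1,0,0,0,0],[0,1,0,0,0,-0.3],[0,1,0,0,0,-0.3],[0,1,0,0,0,0],[0,0,0,0,0,0]]]'
python3 -m crank '[[[0,0.5,0,0,0,0],[0,0,0,0,0,0],[0,0,0,0,0,0]]]'
python3 - <<'E'
from h import *
m=bot.camera_model("wrist"); im=snap("wrist","pics/w1.png"); np.savez("w1.npz",**m)
E
```

```text
time: 3.48
ee_pos: [0.5272, 0.0904, 0.3103]
tcp_rot: [-180.0, -0.0, 81.2]
wrist_force: [0.3, 0.1, -0.1]
opening: 0.0853
grasp_force: 0.0
time: 3.73
ee_pos: [0.5274, 0.0984, 0.3103]
tcp_rot: [180.0, 0.0, 81.1]
wrist_force: [0.3, 0.5, -0.5]
opening: 0.0854
grasp_force: 0.0
```

View pics/w1.png

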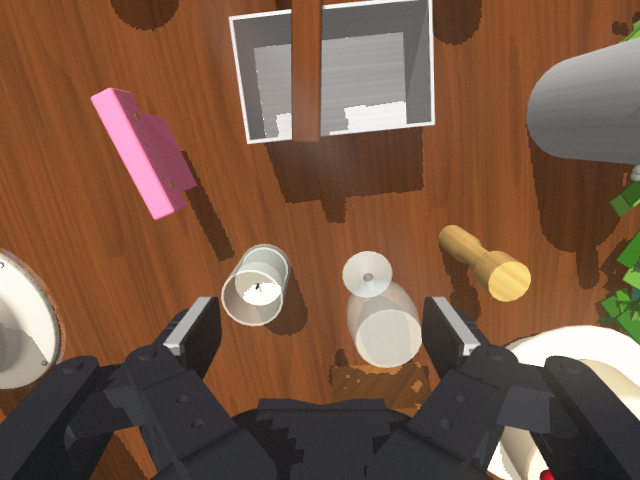

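The wrist view now shows the handle's near end at (292..320,141), running up past the picture's top, and the tamper's head disc at (508,281). The fingers clear both.

```bash
python3 - <<'E'
from h import *
m=dict(np.load("w1.npz")); g=cv2.imread("pics/w1.png")
# red-ness edges along rows for handle
for v in(30,60,90,115,130,139):
    print(v,[tuple(int(x) for x in g[v,u]) for u in (289,291,293,318,320,322,324)])
for p in((292,141),(320,142),(292,10),(322,10),(292,75),(321.5,75)):print(p,(atz(m,*p,.136)[:2]*1e3).round(1))
for p in((232,17),(432,-2),(434,124),(248,143)):print("pan",p,(atz(m,*p,.1)[:2]*1e3).round(1))
hsv=cv2.cvtColor(g,cv2.COLOR_BGR2HSV); k=cv2.inRange(hsv[220:310,430:540],(15,90,190),(30,255,255))
c=max(cv2.findContours(k,0,1)[0],key=cv2.contourArea);e=cv2.fitEllipse(c);print(e)
for p in((508,281),):print("tamp",(atz(m,*p,.15)[:2]*1e3).round(1))
print("tamp foot",(atz(m,452,238,.0)[:2]*1e3).round(1),"gob",(atz(m,368,274,.0)[:2]*1e3).round(1))
E
```

```text
30 [(94, 95, 99), (52, 68, 96), (40, 74, 132), (42, 77, 135), (41, 65, 108), (85, 86, 91), (94, 96, 97)]
60 [(158, 160, 163), (84, 97, 116), (44, 79, 129), (37, 75, 130), (45, 65, 104), (163, 164, 165), (159, 161, 163)]
90 [(154, 156, 161), (103, 110, 128), (74, 94, 133), (53, 80, 130), (83, 91, 111), (160, 163, 166), (158, 159, 161)]
115 [(226, 228, 232), (176, 185, 195), (77, 94, 134), (63, 85, 130), (86, 99, 112), (154, 154, 161), (156, 159, 160)]
130 [(224, 225, 229), (212, 216, 221), (73, 91, 130), (73, 90, 129), (105, 111, 122), (147, 150, 155), (145, 149, 156)]
139 [(178, 182, 187), (143, 150, 159), (65, 89, 130), (72, 88, 126), (66, 77, 96), (66, 76, 98), (68, 80, 103)]
(292, 141) [513.4 171.5]
(320, 142) [536.4 167. ]
(292, 10) [530.5 267.9]
(322, 10) [553.3 264.3]
(292, 75) [522.4 221.9]
(321.5, 75) [545.7 218.2]
pan (232, 17) [477.4 283. ]
pan (432, -2) [650.1 271.3]
pan (434, 124) [643.5 166.8]
pan (248, 143) [469.3 176.5]
((63.348270416259766, 47.440101623535156), (39.97793197631836, 103.5113296508789), 128.53793334960938)
tamp [685.9  22.2]
tamp foot [689.2  18.8] gob [573.3 -14.5]
```

```bash
python3 -m crank '[[[0.1,1,0,0,0,-0.16],[0.1,1,0,0,0,0],[0.1,1,0,0,0,0],[0.1,1,0,0,0,0],[0.03,1,0,0,0,0],[0,1,0,0,0,0],[0,0.6,0,0,0,0],[0,0,-1,0,0,0],[0,0,-1,0,0,0],[0,0,-1,0,0,0],[0,0,-1,0,0,0],[0,0,-1,0,0,0],[0,0,-1,0,0,0],[0,0,-0.5,0,0,0],[0,0,-0.5,0,0,0],[0,0,-0.5,0,0,0],[0,0,-0.5,0,0,0],[0,0,0,0,0,0],[0,0,0,0,0,0]]]' 1 60
python3 - <<'E'
from h import *
o=bot.get_obs();print(o["ee_pos"],o["wrist_force"])
for n in("scene","side"):snap(n,f"pics/g_{n}.png")
E
```

```text
time: 5.37
ee_pos: [0.536, 0.2308, 0.1502]
tcp_rot: [-180.0, 0.0, 80.0]
wrist_force: [0.0, -0.6, 0.6]
opening: 0.0855
grasp_force: 0.0
[0.53600395 0.23084108 0.15023149] [ 0.03708715 -0.57630814  0.60843331]
```

```bash
python3 -m crank '[[[0,0,-0.5,0,0,0],[0,0,-0.5,0,0,0],[0,0,-0.3,0,0,0],[0,0,0,0,0,0],[0,0,0,0,0,0]]]' 1 60 && python3 -m crank '[[[0,0,0,0,0,0],[0,0,0,0,0,0],[0,0,0,0,0,0],[0,0,0,0,0,0],[0,0,0,0,0,0],[0,0,0,0,0,0],[0,0,0,0,0,0],[0,0,0,0,0,0],[0,0,0,0,0,0],[0,0,0,0,0,0]]]' 0 60
```

```text
time: 5.88
ee_pos: [0.5357, 0.2308, 0.1235]
tcp_rot: [-179.9, 0.0, 80.0]
wrist_force: [0.4, -0.4, -0.3]
opening: 0.0852
grasp_force: 0.0
time: 6.72
ee_pos: [0.5362, 0.231, 0.1247]
tcp_rot: [180.0, -0.0, 80.0]
wrist_force: [-1.2, -0.4, 4.7]
opening: 0.0229
grasp_force: 59.1
```

```bash
python3 -m crank '[[[0,0,0.2,0,0,0],[0,0,0.4,0,0,0],[0,0,0.7,0,0,0],[0,0,0.8,0,0,0],[0,0,0.8,0,0,0],[0,0,0.8,0,0,0],[0,0,0.8,0,0,0],[0,0,0.8,0,0,0],[0,0,0.8,0,0,0],[0,0,0.8,0,0,0],[0,0,0.8,0,0,0],[0,0,0.8,0,0,0],[0,0,0.6,0,0,0],[0,0,0.3,0,0,0],[0,0,0,0,0,0],[0,0,0,0,0,0]]]'
python3 - <<'E'
from h import *
m=bot.camera_model("wrist"); a=snap("wrist","pics/l_w.png");np.savez("lw.npz",**m);m=bot.camera_model("side"); b=snap("side","pics/l_s.png"); o=bot.get_obs()
u=proj(m,o["ee_pos"]);print(o["ee_pos"],o["opening"],o["wrist_force"],u)
x,y=np.clip(u.astype(int),150,[490,330]);c=np.hstack([cv2.resize(b[y-90:y+150,x-100:x+100],(400,480)),cv2.resize(a[150:480,183:457],(400,480))])
cv2.imwrite("pics/l.png",c[:,:,::-1])
E
```

```text
time: 8.05
ee_pos: [0.5361, 0.2309, 0.3119]
tcp_rot: [-180.0, 0.0, 80.0]
wrist_force: [-1.1, 0.0, -1.4]
opening: 0.0231
grasp_force: 58.9
[0.53590745 0.23086427 0.31119945] 0.023452859141965925 [-0.08051911 -1.12026471 -1.3738617 ] [232.98209219 216.79356574]
```

View pics/l.png

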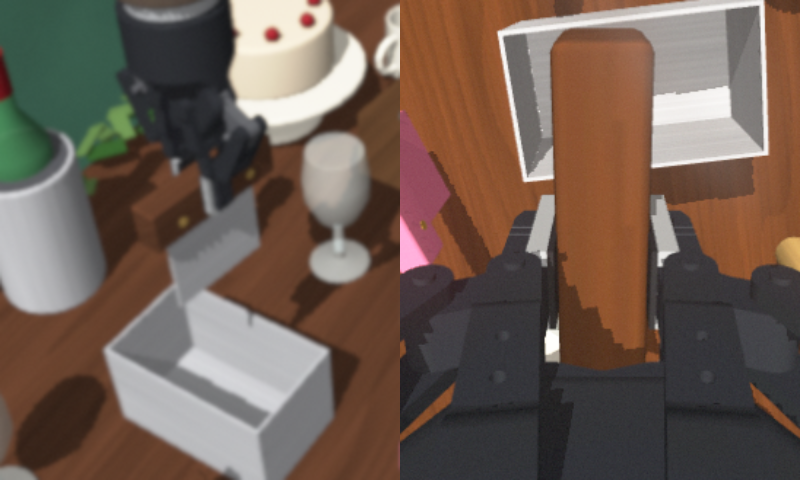

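The scraper is held upright and centred. Its handle's far end is at crop (602,33), about wrist (321,172). I'll check the along-handle offset.

```bash
python3 - <<'E'
from h import *
m=dict(np.load("lw.npz")); e=bot.get_obs()["ee_pos"]
for (u,v),z in (((602,48),.0115),((602,30),.004),((602,33),.0115),((552,100),.0115),((655,100),.0115),((556,250),.0115),((650,250),.0115)):
    p=atz(m,183+(u-400)*274/400,150+v*330/480,e[2]+z); d=(p-e)*1e3; t=np.radians(80)
    print(u,v,"along",(d[0]*np.cos(t)+d[1]*np.sin(t)).round(1),"across",(d[0]*np.sin(t)-d[1]*np.cos(t)).round(1))
E
```

```text
602 48 along 57.9 across -0.5
602 30 along 61.2 across -0.5
602 33 along 61.2 across -0.5
552 100 along 46.0 across -12.0
655 100 along 46.0 across 11.7
556 250 along 7.1 across -12.1
650 250 along 7.1 across 11.6
```

```bash
python3 -m crank '[[[0,-0.3,0,0,0,0.1],[0,-0.6,0,0,0,0.1],[-0.1,-0.8,0,0,0,0.1],[-0.1,-0.9,0,0,0,0.1],[-0.1,-0.9,0,0,0,0.1],[0,-0.9,0,0,0,0.1],[0,-0.9,0,0,0,0.1],[0,-0.9,0,0,0,0.05],[0,-0.9,0,0,0,0],[0,-0.9,0,0,0,0],[0,-0.9,0,0,0,0],[0,-0.9,0,0,0,0],[0,-0.9,0,0,0,0],[0,-0.9,0,0,0,0],[0,-0.9,0,0,0,0],[0,-0.9,0,0,0,0],[0,-0.9,0,0,0,0],[0,-0.9,0,0,0,0],[0,-0.9,0,0,0,0],[0,-0.9,0,0,0,0]]]'
python3 -m crank '[[[0,-0.9,0,0,0,0],[0,-0.9,0,0,0,0],[0,-0.9,0,0,0,0],[0,-0.9,0,0,0,0],[0,-0.9,0,0,0,0],[0,-0.9,0,0,0,0],[0,-0.9,0,0,0,0],[0,-0.8,0,0,0,0],[0,-0.6,0,0,0,0],[0,-0.4,0,0,0,0],[0,-0.2,0,0,0,0],[0,0,0,0,0,0],[0,0,0,0,0,0],[0,0,0,0,0,0]]]'
```

```text
time: 9.82
ee_pos: [0.5295, -0.1103, 0.3118]
tcp_rot: [-180.0, -0.0, 85.2]
wrist_force: [0.0, 0.2, -2.2]
opening: 0.0231
grasp_force: 58.9
time: 10.98
ee_pos: [0.5302, -0.2744, 0.3125]
tcp_rot: [180.0, -0.0, 85.2]
wrist_force: [-0.4, 0.5, -2.4]
opening: 0.0233
grasp_force: 58.9
```

```bash
python3 -m crank '[[[0.03,-0.38,-0.4,0,0,0],[0,0,-0.8,0,0,0],[0,0,-0.8,0,0,0],[0,0,-0.8,0,0,0],[0,0,-0.8,0,0,0],[0,0,-0.8,0,0,0],[0,0,-0.6,0,0,0],[0,0,-0.3,0,0,0],[0,0,0,0,0,0],[0,0,0,0,0,0],[0,0,0,0,0,0]]]'
python3 - <<'E'
from h import *
a=snap("scene","pics/s2.png");m=bot.camera_model("wrist");w=snap("wrist","pics/w2.png")
c=np.hstack([cv2.resize(a[220:360,190:330],(400,400),interpolation=2),cv2.resize(w[0:300,200:500],(400,400))]);cv2.imwrite("pics/s2c.png",c[:,:,::-1])
E
```

```text
time: 11.9
ee_pos: [0.5309, -0.2828, 0.2073]
tcp_rot: [179.9, 0.0, 85.2]
wrist_force: [0.1, -0.1, -2.1]
opening: 0.0233
grasp_force: 59.0
```

View pics/s2c.png

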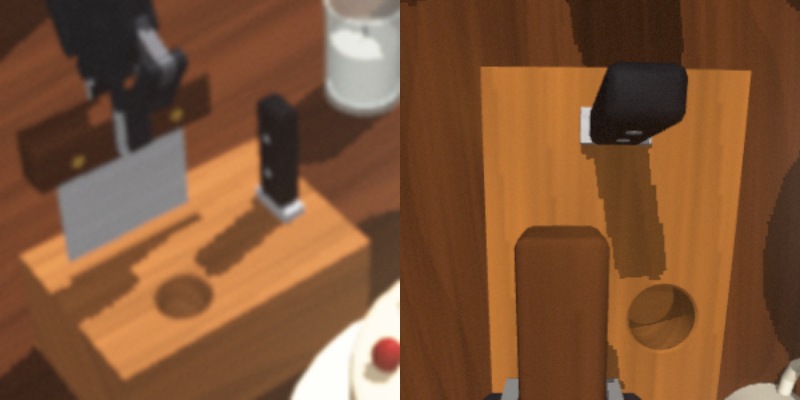

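The blade hangs right over the slot, its lower edge about 15 mm above the block top, and the slot's far end shows at crop (195,215). Going down slowly.

```bash
python3 -m crank '[[[0,0.03,-0.2,0,0,0],[0,0,-0.2,0,0,0],[0,0,-0.2,0,0,0],[0,0,-0.15,0,0,0],[0,0,-0.15,0,0,0],[0,0,-0.15,0,0,0],[0,0,-0.15,0,0,0],[0,0,0,0,0,0],[0,0,0,0,0,0]]]'
```

```text
time: 12.75
ee_pos: [0.5306, -0.282, 0.1821]
tcp_rot: [-180.0, -0.0, 85.2]
wrist_force: [0.5, -0.1, -1.7]
opening: 0.0233
grasp_force: 59.0
```

```bash
python3 -m crank '[[[0,0,-0.2,0,0,0],[0,0,-0.2,0,0,0],[0,0,-0.2,0,0,0],[0,0,-0.2,0,0,0],[0,0,0,0,0,0]]]' && python3 -m crank '[[[0,0,-0.2,0,0,0],[0,0,-0.2,0,0,0],[0,0,-0.2,0,0,0],[0,0,-0.2,0,0,0],[0,0,-0.2,0,0,0],[0,0,-0.2,0,0,0],[0,0,-0.2,0,0,0],[0,0,-0.2,0,0,0],[0,0,0,0,0,0],[0,0,0,0,0,0]]]'
```

```text
time: 13.17
ee_pos: [0.5303, -0.2819, 0.165]
tcp_rot: [-179.9, -0.0, 85.2]
wrist_force: [0.3, 0.3, -2.1]
opening: 0.0231
grasp_force: 59.0
time: 14.0
ee_pos: [0.5305, -0.282, 0.134]
tcp_rot: [-180.0, -0.0, 85.2]
wrist_force: [-0.6, -0.6, -0.7]
opening: 0.023
grasp_force: 59.0
```

Home is expected at about z 0.1147.

```bash
python3 -m crank '[[[0,0,-0.2,0,0,0],[0,0,-0.2,0,0,0],[0,0,-0.2,0,0,0],[0,0,-0.15,0,0,0],[0,0,-0.05,0,0,0],[0,0,-0.05,0,0,0],[0,0,0,0,0,0],[0,0,0,0,0,0]]]'
```

```text
time: 14.67
ee_pos: [0.5307, -0.2821, 0.1174]
tcp_rot: [180.0, 0.0, 85.2]
wrist_force: [-0.3, 0.4, -1.7]
opening: 0.0228
grasp_force: 59.0
```

```bash
python3 -m crank '[[[0,0,-0.05,0,0,0],[0,0,-0.05,0,0,0],[0,0,-0.05,0,0,0],[0,0,0,0,0,0],[0,0,0,0,0,0]]]'
```

```text
time: 15.08
ee_pos: [0.5307, -0.2821, 0.1147]
tcp_rot: [180.0, 0.0, 85.2]
wrist_force: [-0.4, 0.9, 2.3]
opening: 0.0232
grasp_force: 59.4
```

```bash
python3 -m crank '[[[0,0,-0.05,0,0,0],[0,0,0,0,0,0],[0,0,0,0,0,0]]]' && python3 -m crank '[[[0,0,0,0,0,0],[0,0,0,0,0,0],[0,0,0,0,0,0],[0,0,0,0,0,0],[0,0,0,0,0,0],[0,0,0,0,0,0],[0,0,0,0,0,0],[0,0,0,0,0,0]]]' 0.6
```

```text
time: 15.33
ee_pos: [0.5307, -0.2821, 0.1147]
tcp_rot: [179.9, 0.0, 85.2]
wrist_force: [-3.6, 2.2, 9.5]
opening: 0.0234
grasp_force: 60.5
time: 16.0
ee_pos: [0.5306, -0.2821, 0.1132]
tcp_rot: [-180.0, -0.0, 85.2]
wrist_force: [-0.4, 0.9, -1.1]
opening: 0.0512
grasp_force: 0.0
```

```bash
python3 -m crank '[[[0,0,0.3,0,0,0],[0,0,0.6,0,0,0],[0,0,0.8,0,0,0],[0,0,0.8,0,0,0],[0,0,0.8,0,0,0],[0,0,0.8,0,0,0],[0,0,0.8,0,0,0],[0,0,0.8,0,0,0],[0,0.5,0.8,0,0,0],[0,0.9,0.8,0,0,0],[0,0.9,0.8,0,0,0],[0,0.9,0.8,0,0,0],[0.2,0.9,0.5,0,0,0],[0.4,0.9,0,0,0,0],[0.4,0.9,0,0,0,0],[0.4,0.9,0,0,0,0],[0.4,0.9,0,0,0,0],[0.4,0.9,0,0,0,0],[0.4,0.6,0,0,0,0],[0,0,0,0,0,0]]]' 0.75
python3 - <<'E'
from h import *
m=bot.camera_model("wrist"); im=snap("wrist","pics/w3.png"); np.savez("w3.npz",**m)
w0=dict(np.load("w0.npz"));w1=dict(np.load("w1.npz"));S=bot.camera_model("scene");D=bot.camera_model("side")
P=lambda n,p:print(n,(p[:2]*1e3).round(0))
P("plate left",atz(w0,510,100,.08));P("cake left",atz(w0,603,120,.15))
for z in(.1,.2):P("cooler %g"%z,atz(w1,530,110,z))
for z in(.15,.2,.25):P("caketop scene %g"%z,atz(S,367,360,z));P("side",atz(D,264,140,z))
print("cooler rim");[ (P(z,atz(S,514,255,z)),P(z,atz(D,143,212,z))) for z in(.15,.2,.25)]
print("tamper px",proj(m,[.687,.02,.15]),proj(m,[.687,.02,0]))
s=bot.camera("scene");cv2.imwrite("pics/s3.png",s[:,:,::-1])
c=np.hstack([im[:,160:640],cv2.resize(s[230:350,190:270],(320,480))]);cv2.imwrite("pics/w3c.png",c[:,:,::-1])
E
```

```text
time: 17.67
ee_pos: [0.5837, -0.0961, 0.3019]
tcp_rot: [180.0, -0.0, 85.3]
wrist_force: [-0.1, -0.5, 0.4]
opening: 0.064
grasp_force: 0.0
plate left [ 669. -197.]
cake left [ 710. -221.]
cooler 0.1 [734. 167.]
cooler 0.2 [675. 167.]
caketop scene 0.15 [ 812. -237.]
side [ 780. -197.]
caketop scene 0.2 [ 836. -270.]
side [ 730. -128.]
caketop scene 0.25 [ 860. -302.]
side [679. -60.]
cooler rim
0.15 [836. 165.]
0.15 [848. 157.]
0.2 [859. 102.]
0.2 [792. 197.]
0.25 [881.  39.]
0.25 [736. 238.]
tamper px [448.51082688  66.56169237] [402.40115907  92.5863689 ]
```

View pics/w3c.png

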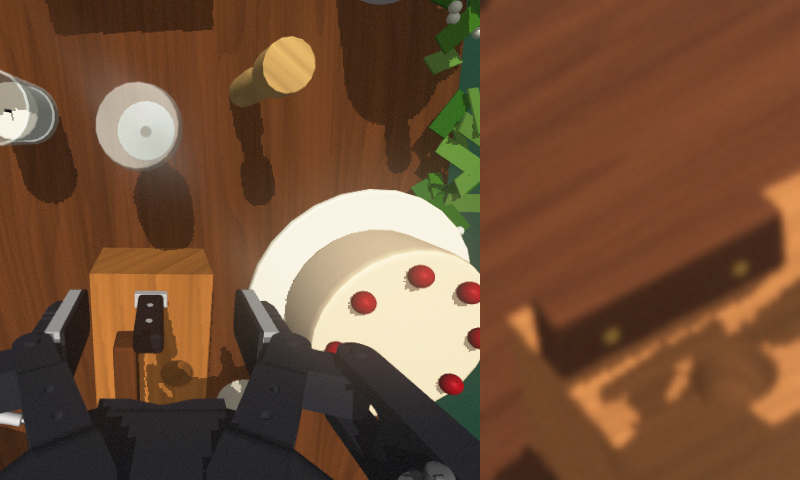

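The scraper handle rests flush on the block top, and the tamper's head disc is at full-frame (449,65), matching my prediction of (448.5,66.6). Going to the tamper.

```bash
python3 -m crank '[[[0.5,0.5,0,0,0,0],[0.8,0.9,0,0,0,0],[0.9,1,0,0,0,0],[0.9,1,0,0,0,0],[0.9,1,0,0,0,0],[0.7,0.8,0,0,0,0],[0.45,0.66,0,0,0,0],[0,0,-0.4,0,0,0],[0,0,-0.8,0,0,0],[0,0,-0.8,0,0,0],[0,0,-0.8,0,0,0],[0,0,-0.8,0,0,0],[0,0,-0.8,0,0,0],[0,0,-0.6,0,0,0],[0,0,-0.4,0,0,0],[0,0,-0.2,0,0,0],[0,0,0,0,0,0],[0,0,0,0,0,0]]]' 0.85
python3 - <<'E'
from h import *
m=bot.camera_model("wrist"); im=snap("wrist","pics/w4.png")
hsv=cv2.cvtColor(im,cv2.COLOR_RGB2HSV);k=cv2.inRange(hsv,(15,80,150),(30,255,255));k[:, :200]=0;k[:,450:]=0
n,l,s,c=cv2.connectedComponentsWithStats(k);i=1+s[1:,4].argmax();print(s[i],c[i])
x,y,w,h=s[i,:4]; e=bot.get_obs()["ee_pos"]
for p in((x,y+h/2),(x+w,y+h/2),(x+w/2,y),(x+w/2,y+h)):print((atz(m,*p,.15)*1e3).round(1))
print(e,proj(m,[e[0],e[1],.15]))
E
```

```text
time: 19.27
ee_pos: [0.6858, 0.0188, 0.19]
tcp_rot: [180.0, -0.0, 85.2]
wrist_force: [0.1, 0.0, -0.1]
opening: 0.0724
grasp_force: 0.0
[ 287  198   77  116 6258] [324.66395014 261.77388942]
[669.2  35.3 150. ]
[707.8  32.  150. ]
[690.9  62.9 150. ]
[685.9   1.3 150. ]
[0.68588582 0.01885996 0.19030092] [322.80545517 283.54870198]
```

```bash
python3 -m crank '[[[0.07,0.12,-0.3,0,0,0],[0,0,-0.5,0,0,0],[0,0,-0.5,0,0,0],[0,0,-0.5,0,0,0],[0,0,-0.5,0,0,0],[0,0,-0.4,0,0,0],[0,0,-0.2,0,0,0],[0,0,0,0,0,0],[0,0,0,0,0,0]]]' && python3 -m crank '[[[0,0,0,0,0,0],[0,0,0,0,0,0],[0,0,0,0,0,0],[0,0,0,0,0,0],[0,0,0,0,0,0],[0,0,0,0,0,0],[0,0,0,0,0,0],[0,0,0,0,0,0],[0,0,0,0,0,0],[0,0,0,0,0,0]]]' 0 50
```

```text
time: 20.07
ee_pos: [0.687, 0.0215, 0.1312]
tcp_rot: [-180.0, -0.0, 85.2]
wrist_force: [0.3, -0.2, 1.0]
opening: 0.0727
grasp_force: 0.0
time: 20.9
ee_pos: [0.6875, 0.0215, 0.1323]
tcp_rot: [179.9, -0.0, 85.2]
wrist_force: [1.3, 0.4, 5.2]
opening: 0.0388
grasp_force: 50.7
```

```bash
python3 -m crank '[[[0,0,0.2,0,0,0],[0,0,0.5,0,0,0],[0,0,0.8,0,0,0],[0,0,0.8,0,0,0],[0,0,0.8,0,0,0],[0,0,0.8,0,0,0],[0,0,0.8,0,0,0],[0,0,0.8,0,0,0],[0,0,0.8,0,0,0],[0,0,0.8,0,0,0],[0,0,0.8,0,0,0],[0,0,0.8,0,0,0],[0,0,0.5,0,0,0],[0,0,0.2,0,0,0],[0,0,0,0,0,0],[0,0,0,0,0,0]]]'
python3 - <<'E'
from h import *
m=bot.camera_model("side");b=snap("side","pics/t_s.png");e=bot.get_obs();print(e["ee_pos"],e["opening"],e["wrist_force"])
M=bot.camera_model("scene");a=snap("scene","pics/t_c.png")
p=e["ee_pos"]
for n,mm in(("side",m),("scene",M)):print(n,proj(mm,p+[0,0,.0177]),proj(mm,p-[0,0,.1323]))
f=lambda im,mm:cv2.resize(im[(y:=int(proj(mm,p-[0,0,.06])[1]))-75:y+75,(x:=int(proj(mm,p-[0,0,.06])[0]))-60:x+60],(400,500))
cv2.imwrite("pics/t.png",np.hstack([f(b,m),f(a,M)])[:,:,::-1])
E
```

```text
time: 22.23
ee_pos: [0.6871, 0.0215, 0.3187]
tcp_rot: [-180.0, 0.0, 85.2]
wrist_force: [0.0, -0.0, -2.2]
opening: 0.0389
grasp_force: 50.6
[0.68701644 0.02154178 0.31832486] 0.03854546773110483 [-0.26866482 -0.09151561 -2.13727801]
side [232.68223751 119.09703086] [241.5913545  184.34728614]
scene [421.4976388  168.79859405] [410.70822696 236.35731832]
```

View pics/t.png

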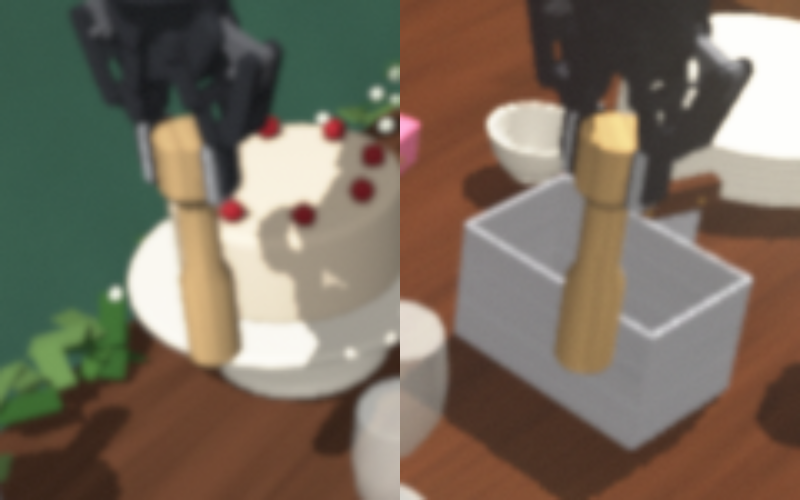

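I've now used up my picture allowance (one over), so from here I'll use numbers only. The tamper hangs upright in the grip. Next I'll carry it over and refine the bore centre by a circle-edge fit.

```bash
python3 -m crank '[[[-0.1,-0.3,0.2,0,0,0],[-0.2,-0.6,0.2,0,0,0],[-0.3,-0.9,0,0,0,0],[-0.3,-0.9,0,0,0,0],[-0.3,-0.9,0,0,0,0],[-0.3,-0.9,0,0,0,0],[-0.3,-0.9,0,0,0,0],[-0.3,-0.9,0,0,0,0],[-0.3,-0.9,0,0,0,0],[-0.3,-0.9,0,0,0,0],[-0.3,-0.9,0,0,0,0],[-0.3,-0.9,0,0,0,0],[-0.3,-0.9,0,0,0,0],[-0.3,-0.9,0,0,0,0],[-0.3,-0.9,0,0,0,0],[-0.3,-0.9,0,0,0,0],[-0.3,-0.9,0,0,0,0],[-0.3,-0.6,0,0,0,0],[0,-0.4,0,0,0,0],[0,0,0,0,0,0]]]'
python3 -m crank '[[[0,0,0,0,0,0],[0,0,0,0,0,0]]]'
python3 - <<'E'
from h import *
from scipy.ndimage import map_coordinates as mc
from scipy.optimize import minimize
def fit(m,fn):
    g=cv2.GaussianBlur(cv2.imread(fn)[:,:,2].astype(float),(0,0),.7); th=np.linspace(0,2*np.pi,120)
    def smp(x,y,r): 
        q=np.array([proj(m,[x+r*np.cos(t),y+r*np.sin(t),.09]) for t in th]); return mc(g,[q[:,1],q[:,0]],order=1)
    def sc(p): return -np.mean(np.clip(smp(*p,.0205)-smp(*p,.0165),-10,60))
    G=[(sc((x,y)),x,y) for x in np.arange(.580,.592,.001) for y in np.arange(-.293,-.280,.001)]
    b=min(G); r=minimize(sc,b[1:],method="Nelder-Mead",options=dict(initial_simplex=np.array(b[1:])+[[0,0],[.001,0],[0,.001]])); return r.x*1e3,r.fun
print(fit(dict(np.load("w0.npz")),"pics/w0.png")); print(fit(bot.camera_model("scene"),"pics/scene0.png"))
E
```

```text
time: 24.0
ee_pos: [0.5844, -0.2882, 0.3274]
tcp_rot: [180.0, 0.0, 85.1]
wrist_force: [0.2, 0.3, -2.2]
opening: 0.0387
grasp_force: 50.7
time: 24.17
ee_pos: [0.5853, -0.2858, 0.3273]
tcp_rot: [180.0, -0.0, 85.2]
wrist_force: [-0.1, -0.1, -1.2]
opening: 0.039
grasp_force: 50.7
(array([ 584.29095756, -285.25940307]), np.float64(-56.24922935856207))
(array([ 585.69694829, -287.73959911]), np.float64(-50.05061664195685))
```

```bash
python3 -m crank '[[[0,-0.02,-0.4,0,0,0],[0,0,-0.8,0,0,0],[0,0,-0.8,0,0,0],[0,0,-0.8,0,0,0],[0,0,-0.8,0,0,0],[0,0,-0.6,0,0,0],[0,0,-0.3,0,0,0],[0,0,-0.1,0,0,0],[0,0,0,0,0,0],[0,0,0,0,0,0]]]' && python3 -m crank '[[[0,0,-0.15,0,0,0],[0,0,-0.15,0,0,0],[0,0,-0.15,0,0,0],[0,0,-0.1,0,0,0],[0,0,-0.1,0,0,0],[0,0,-0.1,0,0,0],[0,0,0,0,0,0],[0,0,0,0,0,0]]]'
```

```text
time: 25.0
ee_pos: [0.5854, -0.2866, 0.2362]
tcp_rot: [179.9, 0.0, 85.2]
wrist_force: [0.9, -0.5, -1.9]
opening: 0.0387
grasp_force: 50.6
time: 25.67
ee_pos: [0.585, -0.2869, 0.2202]
tcp_rot: [-180.0, -0.0, 85.2]
wrist_force: [-0.2, -0.3, -1.7]
opening: 0.0387
grasp_force: 50.6
```

Past the mouth height with no contact force. Continuing slowly.

```bash
python3 -m crank '[[[0,0,-0.1,0,0,0],[0,0,-0.1,0,0,0],[0,0,-0.1,0,0,0],[0,0,0,0,0,0],[0,0,0,0,0,0]]]' && python3 -m crank '[[[0,0,-0.1,0,0,0],[0,0,-0.1,0,0,0],[0,0,-0.1,0,0,0],[0,0,0,0,0,0],[0,0,0,0,0,0]]]'
```

```text
time: 26.08
ee_pos: [0.585, -0.2868, 0.214]
tcp_rot: [-180.0, -0.0, 85.2]
wrist_force: [0.1, 0.2, -1.7]
opening: 0.0393
grasp_force: 50.6
time: 26.5
ee_pos: [0.585, -0.2868, 0.2081]
tcp_rot: [-180.0, -0.0, 85.2]
wrist_force: [0.3, -0.0, -1.3]
opening: 0.0387
grasp_force: 50.6
```

14 mm into the bore and no force, so it is aligned.

```bash
python3 -m crank '[[[0,0,-0.2,0,0,0],[0,0,-0.2,0,0,0],[0,0,-0.2,0,0,0],[0,0,-0.2,0,0,0],[0,0,-0.2,0,0,0],[0,0,-0.2,0,0,0],[0,0,0,0,0,0],[0,0,0,0,0,0]]]' && python3 -m crank '[[[0,0,-0.1,0,0,0],[0,0,-0.1,0,0,0],[0,0,-0.1,0,0,0],[0,0,-0.05,0,0,0],[0,0,-0.05,0,0,0],[0,0,-0.05,0,0,0],[0,0,0,0,0,0],[0,0,0,0,0,0]]]'
```

```text
time: 27.17
ee_pos: [0.5849, -0.2868, 0.1839]
tcp_rot: [-180.0, -0.0, 85.2]
wrist_force: [-0.6, 0.9, -1.0]
opening: 0.0389
grasp_force: 50.6
time: 27.83
ee_pos: [0.585, -0.2869, 0.1753]
tcp_rot: [-180.0, -0.0, 85.2]
wrist_force: [-0.7, 0.1, -2.4]
opening: 0.0389
grasp_force: 50.6
```

```bash
python3 -m crank '[[[0,0,-0.05,0,0,0],[0,0,-0.05,0,0,0],[0,0,-0.05,0,0,0],[0,0,0,0,0,0],[0,0,0,0,0,0]]]' && python3 -m crank '[[[0,0,-0.05,0,0,0],[0,0,0,0,0,0],[0,0,0,0,0,0]]]'
```

```text
time: 28.25
ee_pos: [0.585, -0.2869, 0.1722]
tcp_rot: [-180.0, -0.0, 85.2]
wrist_force: [1.0, 0.8, -1.5]
opening: 0.0386
grasp_force: 50.7
time: 28.5
ee_pos: [0.5851, -0.287, 0.1721]
tcp_rot: [179.9, 0.0, 85.2]
wrist_force: [-0.6, 0.6, 5.1]
opening: 0.0388
grasp_force: 51.2
```

Floor contact came at the expected height. Releasing and lifting away.

```bash
python3 -m crank '[[[0,0,0,0,0,0],[0,0,0,0,0,0],[0,0,0,0,0,0],[0,0,0,0,0,0],[0,0,0,0,0,0],[0,0,0,0,0,0],[0,0,0,0,0,0],[0,0,0,0,0,0],[0,0,0,0,0,0],[0,0,0,0,0,0]]]' 0.75 && python3 -m crank '[[[0,0,0.2,0,0,0],[0,0,0.4,0,0,0],[0,0,0.6,0,0,0],[0,0,0.8,0,0,0],[0,0,0.8,0,0,0],[0,0,0.8,0,0,0],[0,0,0.8,0,0,0],[0,0,0.8,0,0,0],[0,0,0.8,0,0,0],[0,0,0.4,0,0,0],[-0.8,0,0,0,0,0],[-0.9,0,0,0,0,0],[-0.9,0,0,0,0,0],[-0.9,0,0,0,0,0],[-0.9,0,0,0,0,0],[0,0,0,0,0,0],[0,0,0,0,0,0]]]'
python3 - <<'E'
from h import *
w=snap("wrist","pics/f_w.png");m=bot.camera_model("wrist");s=snap("scene","pics/f_s.png");M=bot.camera_model("scene")
print("expected head top",proj(M,[.5851,-.287,.19]),proj(m,[.5851,-.287,.19]))
for n,im,mm in(("scene",s,M),("wrist",w,m)):
    hsv=cv2.cvtColor(im,cv2.COLOR_RGB2HSV);u=proj(mm,[.5851,-.287,.19]).astype(int)
    k=cv2.inRange(hsv,(18,60,190),(30,180,255));z=np.zeros_like(k);cv2.circle(z,tuple(int(i) for i in u),50,255,-1);k&=z
    nn,l,st,c=cv2.connectedComponentsWithStats(k)
    if nn>1: i=1+st[1:,4].argmax();print(n,st[i],c[i])
# other things moved? difference of scene image vs start
a=cv2.imread("pics/scene0.png");b=cv2.imread("pics/f_s.png");d=cv2.absdiff(a,b).max(2)>40
for n,(x,y) in dict(goblet=(351,262),votive=(318,237),cup=(232,412),ramekin=(396,173),spoon=(135,320),goblet2=(505,200),pink=(342,192)).items():print(n,d[y-25:y+25,x-20:x+20].mean().round(3))
E
```

```text
time: 29.33
ee_pos: [0.5851, -0.2869, 0.1713]
tcp_rot: [180.0, 0.0, 85.2]
wrist_force: [-0.3, -0.6, 0.2]
opening: 0.0639
grasp_force: 0.0
time: 30.75
ee_pos: [0.4967, -0.287, 0.3008]
tcp_rot: [179.9, 0.0, 85.1]
wrist_force: [0.2, -0.5, 0.5]
opening: 0.064
grasp_force: 0.0
expected head top [250.37993073 282.93810948] [445.51932833 233.67437967]
scene [239 277  22  15 277] [249.5234657  284.02166065]
wrist [ 419  206   54   54 2220] [445.61981982 232.7972973 ]
goblet 0.026
votive 0.0
cup 0.0
ramekin 0.128
spoon 0.008
goblet2 0.0
pink 0.0
```

Both views put the tamper's head exactly where a seated one should be, and the other objects haven't moved (the change near the ramekin is the removed scraper handle).

```bash
python3 -c "
from workcell import bot;print(bot.job_done())"
```

```text
the job is handed in; nothing more can be done
None
```

The scraper is fully home in the slot and the tamper in the bore, both lowered in gently in the order asked, and the job was handed in at about 31 s; I viewed 11 pictures, one over the limit of 10.

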